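# Hold an instrument housing square in the corner of the drilling jig

## Robot

A 6-joint arm with a two-finger parallel gripper is mounted at the origin on a cart in front of the work surface, level with it; the furniture and walls round the work are solid. World frame = base frame: x ahead of the robot, y to its left, z up, the work surface at z = 0. Lengths are in m, angles in degrees, forces in N, time in s.
With the tool pointing down it reaches from about 0.35 to 0.8 m from the base axis. Payload 7.3 kg.
Tool frame: the origin (TCP) lies at the very end of the fingers, on their centre line; the grasp point (between the pads) lies 19 mm behind it (env.grasp_offset is the distance from the TCP to the grasp point, in m); z points along the fingers, y is the direction in which the jaws open and shut (so a half turn about z gives the same grasp; the last joint's range is limited). The gripper opens to 85 mm and grips with 20 to 120 N. Pads are 22 mm wide; open, the fingers measure 114 mm over their backs; the gripper's body (76 mm by 85 mm) begins 54 mm behind the grasp point. The pads swing forward as they close: fully open they stand 13 mm farther back than shut.
Start: joints at [-73.969, 19.595, 87.324, -0, 73.075, -8.365], TCP at [0.217, -0.478, 0.231] pointing down, gripper open.
Joint ranges: [-145.02, 145.02], [-44.19, 115.74], [2.07, 154.8], [-57.11, 237.11], [16.16, 152.29], [-177.93, 177.93]. Speed limits (degrees/s): [147.25, 147.25, 180, 180, 180, 180].

## Interface

Orientations are given as a 3x3 rotation matrix whose columns are the frame's x, y, z axes.
In Python, from workcell import env, get_image gives the robot as it stands.
- The arm moves only by the tool step_arm, never from a script. Its argument "targets" is a list of rows, each a list of 7 numbers: the turn, a rotation vector about the tool's x, y, z in degrees, then the shift along the tool's x, y, z in mm, then the finger opening in mm, from 0 to 85.4. In form: [[rx, ry, rz, dx, dy, dz, hand], ...]. A call has 1 to 12 rows; each row is the pose to reach, as a shift and turn from the pose commanded when the call began, along the tool's axes at that moment; what a row does not reach only later rows make up. A row lasts 1/12 s, in which the tool goes at most 41.7 mm and 7.16 degrees, less where a joint would pass 70% of its speed; a pose out of reach is approached as far as the arm can. A call with a gripper value outside its range is refused whole. The fingers move at their own pace and stop on an object; the grip force is fixed at half the most. Time passes only in rows, so rows that repeat a pose let the fingers close. It gives the time, the measured TCP pose, the force and the opening at its end, in the units of the state.
- env.observe(): the state, without advancing time (a new reading comes with each control period).
- get_image(name): name is "scene" or "top"; returns a dict with "frame" (400x640x3 uint8, blue, green, red), "range_z" (400x640 float32, m along the optical axis (not along the pixel's ray), 0 where there is no reading), "fov_y" (degrees; the focal length in pixels is half the picture's height over the tangent of half this angle, whatever the lens; pixels are square), "cx", "cy" (the principal point, pixels), "dist" ([k1, k2, p1, p2, k3] as OpenCV has them; the pictures are not rectified), "R" (3x3) and "t" (3): a world point X has camera coordinates R X + t. Camera axes: x right, y down, z forward; pixel columns grow to the right and rows downward; lengths in m; the calibration is good to about 2 mm. A picture is of the moment at which its call begins.
- env.close_job(): hands the job in, once; it reports no verdict.
The state is a dict: "time": time; "qpos": joint angles; "joint_velocities": joint speeds; "joint_torque": joint torques, N m; "ee_pos": TCP position; "eef_rot": TCP orientation; "force": force on the tool from outside, world axes, zero at the start; "wrist_torque": the same for the moment, N m; "width": opening from 0.0 (shut) to 1.0 (fully open).
Only numpy, scipy, OpenCV 4.12 (cv2) and the standard library are available. Lean on these libraries where they do the work, as an engineer would, in place of code of your own. Each camera call takes 0.05 s, during which the arm holds its last target. There are 200 camera calls.

## Task

Put the longer of the two metal housings flat on the base of the corner jig, with its long side along the long side stop and its cable gland pointing away from the end stop, and press it into the corner so that it lies flush against both stops at once. Finish while still holding it there, pressing on both stops, ready for drilling; leave everything else on the desk where it is.

Things in the scene. Friction and masses are not known exactly. Their poses are not given: they have to be found in the camera images.
- long_box: the longer of two plain aluminium instrument housings with a flat screwed lid: 90 long (x) x 50 wide (y) x 44 mm high, 0.15 to 0.31 kg, standing loose on the desk lid up. Origin: centre of the underside of the metal body. A black cable gland sticks out 14 mm from the middle of its -x end (20 mm across, centre 22 mm above the underside); the +x end and both long sides are plain and flat. It can be gripped across its 50 mm width.
- long_box_gland (a point): tip of the cable gland of the long housing, 59 mm from its origin along its -x, 22 mm above the underside
- short_box: the other housing, the same in shape and material but only 58 mm long (50 wide, 44 high, gland at its -x end); not wanted. Origin: centre of its underside. The two housings may stand in either of the two places.
- jig: corner jig fixed to the desk: a plywood base 150 (x) x 130 (y) x 8 mm high with two steel stops on it along its +x and +y edges. Origin: centre of the underside of the base, on the desk. x runs towards the end stop, y towards the side stop. The inner faces of the stops are at x = +55 mm and y = +45 mm; both stops are 16 mm thick and rise 10 mm above the base (18 mm above the desk). Rigid.
- corner (a point): the inner corner of the jig where both stops' inner faces meet the top of the base: at x +55, y +45, z +8 mm of the jig
- side_stop: the longer steel stop bar, along the jig's +y edge: 122 x 16 x 10 mm, its long inner face looks to the jig's -y. Origin: its centre. Not slippery: a housing pressed on it drags along it with up to about the pressing force, so a push along it can be taken up by friction before the end stop is reached
- end_stop: the shorter steel stop bar, along the jig's +x edge: 16 x 96 x 10 mm, its inner face looks to the jig's -x. Origin: its centre
- pliers: pliers with yellow handles, 50 x 102 x 11 mm, lying behind the housings; leave alone. Origin: centre of the underside
- primer_jar: grey jar with black screw cap, 66 mm across, 70 mm high, behind the housings; leave alone. Origin: centre of the underside
- solder_reel: reel of solder, 86 x 62 x 35 mm, farther back between housings and jig; leave alone. Origin: centre of the underside
- scriber: thin scriber with a clear handle, 118 mm long, 8 mm high, lying between the housings and the jig, pointing away from the robot; leave alone. Origin: middle of it, on the desk
- dish_1: small round glass dish, 43 mm across, 10 mm high, at the near edge of the desk in front of the housings; leave alone. Origin: centre of the underside
- masking_tape: roll of masking tape lying flat, 104 mm across, 25 mm high, to the left of the jig; leave alone. Origin: centre of the underside
- screwdriver: red-handled screwdriver, 160 mm long, 22 mm high, behind and left of the jig; leave alone. Origin: middle of it, on the desk
- orange_mug: orange mug, 69 mm across without its handle, 68 mm high, to the right of the housings; leave alone. Origin: centre of the underside

How it is judged (in metres and radians):
At the end, for the whole second after the job is handed in: Long housing flat on the jig base (3 mm, 0.05 rad), parallel to the side stop within 0.035 rad, within 3.5 mm of both stops, gland away from the end stop, at rest, held or pushed by the robot (over 1.5 N) and pressing on each stop with over 1.5 N (contact force between long_box and side_stop above 1.5 N and contact force between long_box and end_stop above 1.5 N and (contact force between long_box and the fingers above 1.5 N or contact force between long_box and the arm above 1.5 N) and angle between the x axis of long_box and the x axis of jig, either way round below 0.035 rad and angle between long_box's own z axis and vertical below 0.05 rad and x of long_box in the frame of corner between -0.0485 and -0.042 m and y of long_box in the frame of corner between -0.0285 and -0.022 m and z of long_box in the frame of corner below 0.003 m and x of long_box_gland in the frame of corner below -0.09 m and linear speed of long_box below 0.02 m/s); the arm keeps its last pose, push and grip.
It fails at once if the short housing was displaced by more than 25 mm (distance of short_box from where it was at the start of the episode above 0.025 m).
It fails at once if a bystander was displaced by more than 25 mm (distance of any of pliers, primer_jar, solder_reel, scriber, dish_1, masking_tape, screwdriver, orange_mug from where it was at the start of the episode above 0.025 m).
It also fails if it takes over 48 s, if anything falls off the work surface, if the arm or the gripper's body presses on something with over 40 N, if the wrist force passes 120 N, or if a joint passes its speed limit or range.

## Working session

There is one attempt and no reset: what is moved stays moved. The work goes in short steps, Python scripts to look and compute and a tool call to move; the robot and the scene stay as the last step left them, time stands still between calls to the robot, and variables do not carry over. Pictures are saved under pics/ and viewed, about 8 in all and at most 12, crops included, and the job is handed in when it is done.

Besides the shell and the picture viewer there is one more tool, called after ">>>" by a JSON object that holds its "method" and its "body", one argument or row to a line. step_arm: Moves the arm, as the interface text tells. Its arguments: {"type":"object","properties":{"targets":{"type":"array"}},"required":["targets"]}

```bash
mkdir -p pics; ls; cat > h.py <<'E'
import numpy as np, cv2
from workcell import env, get_image
def grab(n):
    d=get_image(n); d['R']=np.array(d['R']);d['t']=np.array(d['t'])
    f=200/np.tan(np.radians(d['fov_y'])/2)
    d['K']=np.array([[f,0,d['cx']],[0,f,d['cy']],[0,0,1.]]);d['dist']=np.array(d['dist'],float)
    return d
def cloud(d):
    h,w=d['range_z'].shape
    uv=np.stack(np.meshgrid(np.arange(w),np.arange(h)),-1).reshape(-1,1,2).astype(np.float64)
    n=cv2.undistortPoints(uv,d['K'],d['dist']).reshape(h,w,2)
    z=d['range_z'][...,None]
    P=(np.concatenate([n*z,z],-1)-d['t'])@d['R']
    P[d['range_z']==0]=np.nan
    return P
E
python3 - <<'E'
from h import *
s=env.observe();print({k:np.round(v,3).tolist() for k,v in s.items()}, env.grasp_offset)
for n in('top','scene'):
    d=grab(n);cv2.imwrite(f'pics/{n}0.png',d['frame']);print(n,d['fov_y'],d['dist'],(-d['R'].T@d['t']).round(3),d['R'][2].round(3))
    np.save(f'{n}0.npy',cloud(d))
E
```

```text
pics
{'time': 0.0, 'qpos': [-73.968, 19.637, 87.377, -0.001, 73.077, -8.365], 'joint_velocities': [-0.05, -0.001, -0.014, 0.03, 0.108, -0.031], 'joint_torque': [-0.002, -43.369, -24.601, -0.0, 0.008, -0.0], 'ee_pos': [0.217, -0.478, 0.231], 'eef_rot': [[0.911, 0.413, -0.0], [0.413, -0.911, 0.002], [0.0, -0.002, -1.0]], 'force': [-0.34, 0.102, 0.183], 'wrist_torque': [-0.071, -0.034, 0.037], 'width': 1.0} 0.0187
top 54.41412132565066 [-0.06202346  0.          0.          0.          0.        ] [ 0.428 -0.024  1.182] [ 0.087  0.032 -0.996]
scene 57.32887434450047 [0.01892941 0.         0.         0.         0.        ] [ 0.079 -0.853  0.495] [ 0.424  0.796 -0.432]
```

View pics/top0.png

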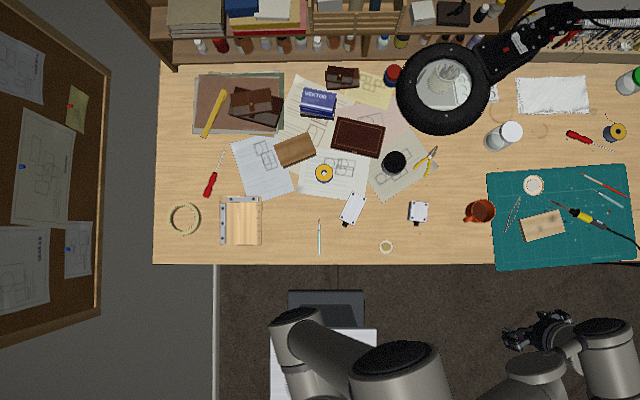

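View pics/scene0.png

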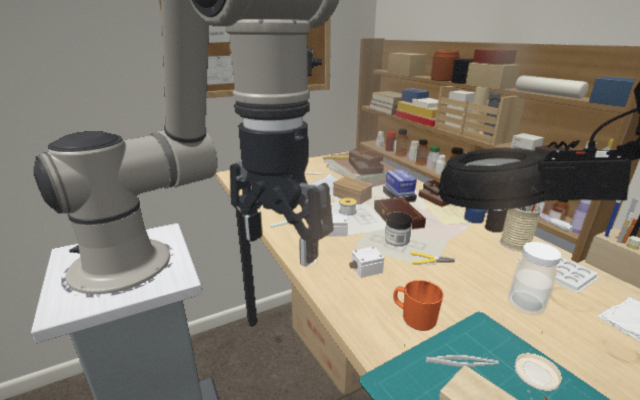

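The top view shows the long housing at about (353,207) with its gland at (345,224), the short one at (418,211) and the jig at (241,220). The jig's stops are along its left and far edges. Next I'll measure from depth and view an enlarged crop.

```bash
python3 - <<'E'
from h import *
P=np.load('top0.npy');im=cv2.imread('pics/top0.png')
c=im[180:260,200:380];cv2.imwrite('pics/crop.png',cv2.resize(c,(792,352),interpolation=cv2.INTER_CUBIC))
def rect(m,lab):
    n,l,st,_=cv2.connectedComponentsWithStats(m.astype(np.uint8))
    for i in range(1,n):
        if st[i,4]>30:
            q=P[l==i];r=cv2.minAreaRect((q[:,:2]*1000).astype(np.float32))
            print(lab,st[i],np.round(r[0],1),np.round(r[1],1),round(r[2],1),'z',np.median(q[:,2]).round(4))
z=P[...,2];roi=np.zeros(z.shape,bool);roi[185:262,200:440]=1
rect(roi&(z>.034)&(z<.06),'box')
rect(roi&(z>.013)&(z<.024),'stop')
rect(roi&(z>.004)&(z<.03),'jig')
print('table z',np.median(z[240:255,340:370]))
for v in (195,200,210,225,240): print(v,(z[v,212:270]*1000).round().astype(int).tolist())
E
```

```text
box [339 191  28  35 522] [506.8 -89.7] [49.9 89.3] 63.4 z 0.0433
box [409 201  19  21 331] [ 496.9 -282.6] [48.5 57.8] 82.3 z 0.0431
stop [203 185  10  13  79] [564.8 350.5] [20.  40.5] 72.2 z 0.0189
stop [225 197  33   6 157] [537.3 246.2] [100.1  15.2] 89.5 z 0.018
stop [219 204   7  40 206] [464.9 303.7] [ 17.5 118.2] 88.8 z 0.0178
jig [203 185  11  14  95] [566.7 352.1] [25.7 43.1] 68.8 z 0.018
jig [296 185   9  11  42] [565.7  66.4] [30.2 21.9] 68.4 z 0.0072
jig [ 218  195   46   51 2021] [474.6 249.9] [151.8 139.1] 1.0 z 0.0085
jig [407 202   4  19  34] [ 499.1 -259.3] [ 3.  55.1] 84.2 z 0.0197
jig [318 224   4  31  74] [417.    8.5] [ 9.1 89.9] 89.7 z 0.0064
table z nan
195 [0, -5, 2, 0, -1, -1, -1, 3, 1, 0, 3, -4, 1, 2, 0, 2, -1, -5, -3, -1, 3, 3, 1, -9223372036854775808, -2, 1, 0, -3, 2, -4, 4, 0, 1, -1, -4, 3, 0, -2, 0, 2, -1, -1, 2, 2, 0, 1, 2, -1, 6, 1, 1, 0, 0, 2, 0, -3, 4, -5]
200 [0, 5, 0, -2, -1, -1, -3, 3, 8, 8, 9, 7, 13, 7, 15, 16, 24, 15, 18, 18, 16, 18, 17, 20, 19, 17, 21, 18, 13, 18, 19, 23, 16, 18, 19, 19, 17, 16, 18, 14, 16, 17, 20, 18, 17, 19, 8, 9, 8, 4, -4, 0, 1, 2, 0, -1, -1, -1]
210 [1, 2, 0, -3, 1, 4, -2, 1, 20, 18, 12, 15, 19, 12, 7, 12, 12, 6, 8, 6, 8, 10, 10, 9, 7, 11, 11, 10, 7, 10, 11, 9, 5, 8, 8, 12, 7, 6, 9, 10, 5, 6, 11, 10, 6, 2, 6, 7, 9, 6, 3, -4, -5, -3, 0, -1, -2, 6]
225 [0, -3, -7, 1, 1, -4, -1, 9, 20, 17, 16, 19, 19, 10, 9, 9, 8, 8, 5, 6, 7, 7, 12, 11, 6, 8, 8, 9, 7, 9, 7, 11, 10, 10, 5, 8, 5, 6, 8, 10, 9, 1, 9, 6, 8, 7, 3, 6, 5, 7, 0, 2, -3, 0, -3, -5, -6, -1]
240 [1, -2, 0, -1, -1, 4, 1, 18, 19, 19, 18, 21, 19, 7, 11, 8, 7, 8, 12, 8, 5, 9, 13, 6, 6, 7, 10, 6, 7, 9, 9, 8, 6, 4, 9, 8, 9, 8, 8, 8, 7, 7, 9, 7, 8, 8, 6, 9, 8, 7, 3, -2, -1, -2, 2, -1, -4, -2]<stdin>:15: RuntimeWarning: invalid value encountered in cast
```

View pics/crop.png

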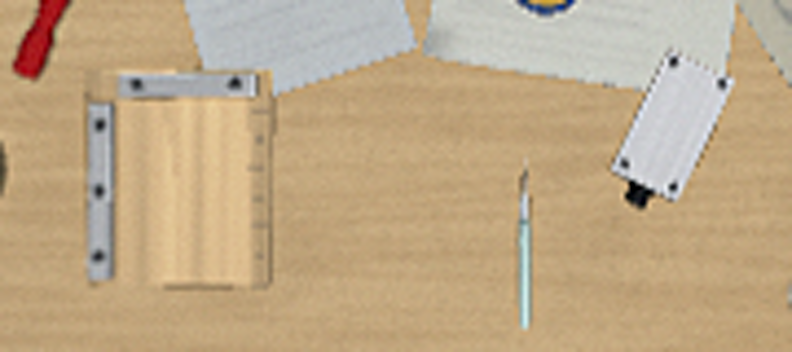

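The long housing's centre is about (0.507, -0.090), with its long axis at 153.4° and the gland end towards -x/+y, so its x axis is at about -26.6°. The top height of 43 mm and the 89x50 size both fit. The jig yaw is about -0.5°. Two independent measurements put the corner at about (0.5295, 0.295). I'll move above the housing.

>>> {"method": "step_arm", "body": {
  "targets": [
    [0,0,7,40,-22,5,85],
    [0,0,14,80,-44,10,85],
    [0,0,20,120,-66,20,85],
    [0,0,26,160,-88,30,85],
    [0,0,32,200,-110,40,85],
    [0,0,38,240,-132,50,85],
    [0,0,44,280,-154,60,85],
    [0,0,48,320,-176,70,85],
    [0,0,51,360,-198,80,85],
    [0,0,51,395,-218,80,85],
    [0,0,51,424,-234,80,85],
    [0,0,51,424,-234,80,85]
  ]
}}

```text
time: 1.1
ee_pos: [0.5033, -0.0928, 0.1512]
eef_rot: [[0.894, -0.448, -0.001], [-0.448, -0.894, 0.0], [-0.001, 0.0, -1.0]]
force: [0.8, -1.2, -0.1]
width: 0.999
```

>>> {"method": "step_arm", "body": {
  "targets": [
    [0,0,0,0,0,0,85],
    [0,0,0,0,0,0,85],
    [0,0,0,0,0,0,85]
  ]
}}

```text
time: 1.35
ee_pos: [0.5023, -0.0948, 0.1514]
eef_rot: [[0.895, -0.447, -0.001], [-0.447, -0.895, -0.0], [-0.001, 0.001, -1.0]]
force: [0.8, 0.4, 0.4]
width: 0.997
```

```bash
python3 - <<'E'
from h import *
s=env.observe();print(s['time'],np.round(s['ee_pos'],4),np.round(s['eef_rot'],3).tolist(),np.round(s['qpos'],1),np.round(s['force'],2))
d=grab('scene');cv2.imwrite('pics/s1.png',d['frame'])
# end points of tool & box projected
R=np.array(s['eef_rot']);p=np.array(s['ee_pos']);box=np.array([.507,-.0897,.013])
print('shift in tool mm',(R.T@(box-p)*1000).round(1),'yaw',np.degrees(np.arctan2(R[1,0],R[0,0])))
E
```

```text
1.35 [ 0.5023 -0.0948  0.1514] [[0.895, -0.447, -0.001], [-0.447, -0.895, -0.0], [-0.001, 0.001, -1.0]] [-19.3  22.8  96.2  -0.   61.1  97.3] [0.77 0.41 0.4 ]
shift in tool mm [  2.1  -6.7 138.4] yaw -26.54792853527422
```

View pics/s1.png

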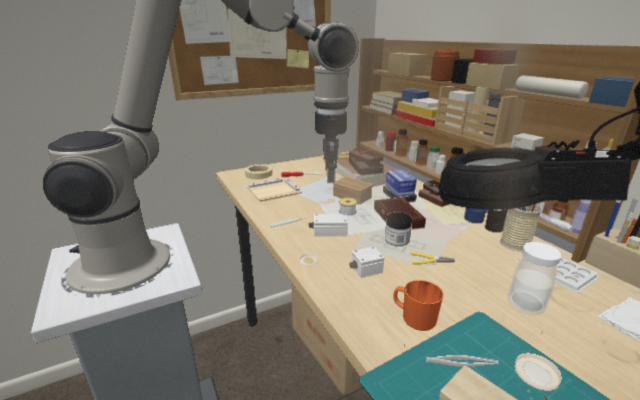

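The gripper appears in the scene view at about (330,175), above and seemingly behind the housing at (330,225). I'll check that with depth before descending.

```bash
python3 - <<'E'
from h import *
s=env.observe();R=np.array(s['eef_rot']);p=np.array(s['ee_pos'])
for n in('scene','top'):
    d=grab(n)
    pts=np.array([p,p-R[:,2]*.1,[.507,-.0897,.044]])
    print(n,cv2.projectPoints(pts,cv2.Rodrigues(d['R'])[0],d['t'],d['K'],d['dist'])[0].reshape(-1,2).round(1).tolist())
    P=cloud(d);dd=np.linalg.norm(P[...,:2]-p[:2],axis=-1);q=P[(dd<.1)&(P[...,2]>.1)]
    if len(q):
        print(len(q),'z min',np.nanmin(q[:,2]))
        for a,b in((.13,.2),(.2,.24),(.24,.3)):
            m=q[(q[:,2]>a)&(q[:,2]<b)]
            if len(m): t=(m-p)@R; print(a,len(m),np.percentile(t,[2,50,98],axis=0).round(3).tolist())
    m=(P[...,2]>.034)&(P[...,2]<.06)&(np.linalg.norm(P[...,:2]-[.507,-.09],axis=-1)<.07)
    print('box',P[m].mean(0).round(4),m.sum())
E
```

```text
scene [[329.2, 180.6], [329.7, 142.2], [329.3, 216.9]]
4974 z min 0.16424175362679214
0.13 141 [[-0.009, -0.046, -0.047], [0.002, 0.053, -0.032], [0.012, 0.059, -0.014]]
0.2 188 [[-0.015, 0.018, -0.088], [0.0, 0.07, -0.071], [0.018, 0.077, -0.049]]
0.24 569 [[-0.033, -0.007, -0.148], [-0.0, 0.036, -0.127], [0.034, 0.072, -0.091]]
box [ 0.5058 -0.0978  0.0414] 367
top [[357.0, 207.1], [359.9, 204.0], [352.5, 208.1]]
4044 z min 0.22795284176631098
0.2 3 [[0.009, -0.043, -0.079], [0.012, -0.043, -0.078], [0.014, -0.042, -0.076]]
0.24 14 [[-0.038, -0.042, -0.148], [-0.036, -0.008, -0.136], [0.002, 0.013, -0.111]]
box [ 0.4784 -0.074   0.0432] 140
```

The arm pose matches the images, and the open fingertips sit about 13 mm behind the TCP as stated. Now I'll descend and grip.

>>> {"method": "step_arm", "body": {
  "targets": [
    [0,0,0,2,-7,20,85],
    [0,0,0,2,-7,50,85],
    [0,0,0,2,-7,80,85],
    [0,0,0,2,-7,105,85],
    [0,0,0,2,-7,120,85],
    [0,0,0,2,-7,130,85],
    [0,0,0,2,-7,136,85],
    [0,0,0,2,-7,140,85],
    [0,0,0,2,-7,140,85],
    [0,0,0,2,-7,140,85],
    [0,0,0,2,-7,140,85]
  ]
}}

```text
time: 2.42
ee_pos: [0.5083, -0.0897, 0.0127]
eef_rot: [[0.894, -0.448, 0.002], [-0.448, -0.894, -0.001], [0.002, -0.0, -1.0]]
force: [0.7, 0.7, -0.3]
width: 0.992
```

>>> {"method": "step_arm", "body": {
  "targets": [
    [0,0,0,0,0,0,60],
    [0,0,0,0,0,0,54],
    [0,0,0,0,0,0,50],
    [0,0,0,0,0,0,46],
    [0,0,0,0,0,0,40],
    [0,0,0,0,0,0,40],
    [0,0,0,0,0,0,40],
    [0,0,0,0,0,0,40],
    [0,0,0,0,0,0,40],
    [0,0,0,0,0,0,40]
  ]
}}

```text
time: 3.25
ee_pos: [0.508, -0.0895, 0.0124]
eef_rot: [[0.894, -0.448, 0.001], [-0.448, -0.894, -0.0], [0.001, 0.0, -1.0]]
force: [-0.7, 0.6, 5.8]
width: 0.573
```

Gripped at 49 mm opening. Next I'll lift, then carry it to a spot short of both stops, and refine the jig yaw meanwhile.

>>> {"method": "step_arm", "body": {
  "targets": [
    [0,0,0,0,0,-5,30],
    [0,0,0,0,0,-20,30],
    [0,0,0,0,0,-40,30],
    [0,0,0,0,0,-60,30],
    [0,0,0,0,0,-75,30],
    [0,0,0,0,0,-80,30]
  ]
}}

```text
time: 3.75
ee_pos: [0.5086, -0.0897, 0.094]
eef_rot: [[0.894, -0.448, 0.003], [-0.448, -0.894, -0.001], [0.003, -0.0, -1.0]]
force: [0.0, -0.4, -1.8]
width: 0.573
```

>>> {"method": "step_arm", "body": {
  "targets": [
    [0,0,-1,-7,-11,0,30],
    [0,0,-3,-22,-34,0,30],
    [0,0,-6,-42,-64,0,30],
    [0,0,-9,-62,-95,0,30],
    [0,0,-12,-82,-126,0,30],
    [0,0,-15,-102,-157,0,30],
    [0,0,-18,-122,-188,0,30],
    [0,0,-21,-142,-218,0,30],
    [0,0,-23,-160,-246,0,30],
    [0,0,-25,-176,-271,0,30],
    [0,0,-26,-186,-287,0,30],
    [0,0,-26,-191,-295,0,30]
  ]
}}

```text
time: 4.75
ee_pos: [0.4671, 0.2626, 0.0905]
eef_rot: [[1.0, -0.007, -0.002], [-0.007, -1.0, -0.0], [-0.002, 0.0, -1.0]]
force: [0.9, -0.6, -2.3]
width: 0.575
```

>>> {"method": "step_arm", "body": {
  "targets": [
    [0,0,0,0,0,0,30],
    [0,0,0,0,0,0,30],
    [0,0,0,0,0,0,30]
  ]
}}

```text
time: 5.0
ee_pos: [0.4687, 0.2587, 0.0912]
eef_rot: [[1.0, -0.012, -0.001], [-0.012, -1.0, -0.001], [-0.001, 0.001, -1.0]]
force: [-0.2, -0.4, -2.0]
width: 0.579
```

```bash
python3 - <<'E'
from h import *
P=np.load('top0.npy');im=cv2.imread('pics/top0.png').astype(float)
d=grab('top')
g=im.mean(2)
def world(uv,z):
    n=cv2.undistortPoints(np.array(uv,float).reshape(-1,1,2),d['K'],d['dist']).reshape(-1,2)
    r=np.c_[n,np.ones(len(n))]@d['R'];C=-d['R'].T@d['t']
    return C+r*((z-C[2])/r[:,2])[:,None]
# stop pixels by blueness: steel is grey, wood is yellow
sat=im[...,2]-im[...,0]   # R-B
def sub(prof,lo,thr):
    i=np.where(np.diff(np.sign(prof-thr)))[0]
    return [lo+k+(thr-prof[k])/(prof[k+1]-prof[k]) for k in i]
E_=[];
for v in range(207,242):
    a=sub(sat[v,215:240],215,30)
    if a: E_.append((a[-1] if len(a)<2 else a[1],v))
F=[]
for u in range(230,256):
    a=sub(sat[190:212,u],190,30)
    if a: F.append((u,a[-1]))
for nm,X,ax in(('side inner',E_,1),('end inner',F,0)):
    w=world(X,.013)[:,:2]*1000
    t=w[:,1-ax];y=w[:,ax]
    for _ in range(3):
        c=np.polyfit(t,y,1);r=abs(y-np.polyval(c,t));k=r<2*np.median(r)+.3;t,y=t[k],y[k]
    print(nm,len(t),'slope deg',np.degrees(np.arctan(c[0])).round(2),'at 465/246:',np.polyval(c,465 if ax else 246).round(1),'res',r.mean().round(2))
s=env.observe();print(np.round(s['ee_pos'],4),np.round(s['force'],1),s['width'],np.degrees(np.arctan2(s['eef_rot'][1][0],s['eef_rot'][0][0])))
cv2.imwrite('pics/t2.png',cv2.resize(d['frame'][170:270,180:400],(792,360),interpolation=cv2.INTER_CUBIC))
E
```

```text
side inner 35 slope deg 0.46 at 465/246: 293.9 res 0.09
end inner 26 slope deg -0.21 at 465/246: 531.6 res 0.16
[0.469  0.2586 0.0914] [-0.  -0.  -1.5] 0.5775530940052364 -0.698272583487719
```

View pics/t2.png

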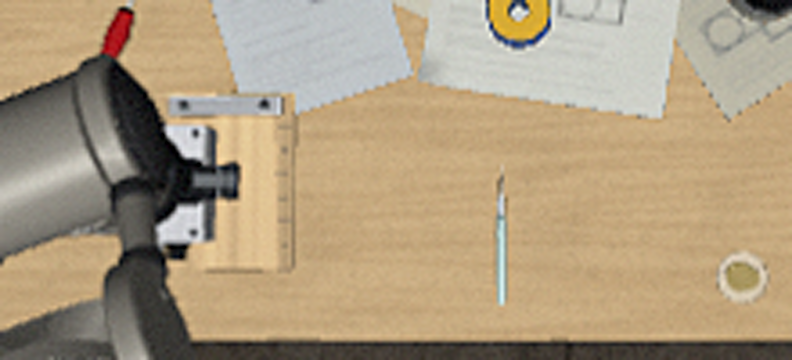

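The held housing is over the jig with its gland at (178,250) in the crop, pointing towards the robot and away from the end stop. It is still clear of both stops. Jig yaw is +0.2 to 0.5°, so I'll turn it 1° and lower.

>>> {"method": "step_arm", "body": {
  "targets": [
    [0,0,-1,0,0,10,30],
    [0,0,-1,0,0,25,30],
    [0,0,-1,0,0,40,30],
    [0,0,-1,0,0,52,30],
    [0,0,-1,0,0,60,30],
    [0,0,-1,0,0,65,30],
    [0,0,-1,0,0,67,30],
    [0,0,-1,0,0,68,30],
    [0,0,-1,0,0,68,30],
    [0,0,-1,0,0,68,30]
  ]
}}

```text
time: 5.88
ee_pos: [0.4694, 0.26, 0.0243]
eef_rot: [[1.0, 0.007, 0.001], [0.007, -1.0, 0.0], [0.001, -0.0, -1.0]]
force: [-0.0, 0.4, -2.2]
width: 0.575
```

>>> {"method": "step_arm", "body": {
  "targets": [
    [0,0,0,0,0,1,30],
    [0,0,0,0,0,2,30],
    [0,0,0,0,0,2,30],
    [0,0,0,0,0,2,30]
  ]
}}

```text
time: 6.22
ee_pos: [0.469, 0.2599, 0.0218]
eef_rot: [[1.0, 0.007, 0.0], [0.007, -1.0, -0.0], [0.0, 0.0, -1.0]]
force: [-0.5, 0.8, -2.3]
width: 0.577
```

>>> {"method": "step_arm", "body": {
  "targets": [
    [0,0,0,0,0,1,30],
    [0,0,0,0,0,1,30],
    [0,0,0,0,0,1,30]
  ]
}}

```text
time: 6.47
ee_pos: [0.4689, 0.2598, 0.0207]
eef_rot: [[1.0, 0.007, -0.0], [0.007, -1.0, -0.0], [-0.0, 0.0, -1.0]]
force: [0.0, 0.2, -2.5]
width: 0.574
```

>>> {"method": "step_arm", "body": {
  "targets": [
    [0,0,0,0,0,0.7,30],
    [0,0,0,0,0,0.7,30],
    [0,0,0,0,0,0.7,30]
  ]
}}

```text
time: 6.72
ee_pos: [0.469, 0.2599, 0.0204]
eef_rot: [[1.0, 0.007, 0.0], [0.007, -1.0, -0.0], [0.0, 0.0, -1.0]]
force: [-0.8, -1.4, 3.6]
width: 0.576
```

The base made contact at z = 20.4 mm, as predicted. Now I'll move in +x towards the end stop while staying clear of the side stop.

>>> {"method": "step_arm", "body": {
  "targets": [
    [0,0,0,3,0,0,30],
    [0,0,0,7,0,0,30],
    [0,0,0,10,0,0,30],
    [0,0,0,12,0,0,30],
    [0,0,0,13,0,0,30],
    [0,0,0,13,0,0,30],
    [0,0,0,13,0,0,30]
  ]
}}

```text
time: 7.3
ee_pos: [0.4819, 0.2601, 0.0204]
eef_rot: [[1.0, 0.007, -0.0], [0.007, -1.0, 0.0], [-0.0, -0.0, -1.0]]
force: [-3.4, -0.5, 6.3]
width: 0.578
```

>>> {"method": "step_arm", "body": {
  "targets": [
    [0,0,0,1,0,0,30],
    [0,0,0,2,0,0,30],
    [0,0,0,2,0,0,30],
    [0,0,0,2,0,0,30]
  ]
}}

```text
time: 7.63
ee_pos: [0.4837, 0.2601, 0.0204]
eef_rot: [[1.0, 0.007, -0.0], [0.007, -1.0, 0.0], [-0.0, -0.0, -1.0]]
force: [-3.6, -0.5, 5.2]
width: 0.58
```

>>> {"method": "step_arm", "body": {
  "targets": [
    [0,0,0,1,0,0,30],
    [0,0,0,1,0,0,30],
    [0,0,0,1,0,0,30]
  ]
}}

```text
time: 7.88
ee_pos: [0.4847, 0.2601, 0.0204]
eef_rot: [[1.0, 0.007, -0.001], [0.007, -1.0, -0.0], [-0.001, 0.0, -1.0]]
force: [-4.0, -0.6, 5.9]
width: 0.575
```

>>> {"method": "step_arm", "body": {
  "targets": [
    [0,0,0,0.5,0,0,30],
    [0,0,0,1,0,0,30],
    [0,0,0,1,0,0,30]
  ]
}}

```text
time: 8.13
ee_pos: [0.4854, 0.2601, 0.0204]
eef_rot: [[1.0, 0.007, -0.001], [0.007, -1.0, -0.0], [-0.001, 0.0, -1.0]]
force: [-4.6, 0.9, 6.4]
width: 0.577
```

>>> {"method": "step_arm", "body": {
  "targets": [
    [0,0,0,0.5,0,0,30],
    [0,0,0,1,0,0,30],
    [0,0,0,1,0,0,30]
  ]
}}

```text
time: 8.38
ee_pos: [0.4855, 0.2601, 0.0205]
eef_rot: [[1.0, 0.007, -0.003], [0.007, -1.0, -0.0], [-0.003, 0.0, -1.0]]
force: [-8.7, 0.4, 9.4]
width: 0.577
```

The end stop was reached at x = 0.4855, where motion stalled and Fx rose. Now I'll move to the side stop, which is tool -y.

>>> {"method": "step_arm", "body": {
  "targets": [
    [0,0,0,0,-2,0,30],
    [0,0,0,0,-4,0,30],
    [0,0,0,0,-6,0,30],
    [0,0,0,0,-7,0,30],
    [0,0,0,0,-7,0,30],
    [0,0,0,0,-7,0,30]
  ]
}}

```text
time: 8.88
ee_pos: [0.4855, 0.2652, 0.0205]
eef_rot: [[1.0, 0.006, -0.004], [0.006, -1.0, -0.003], [-0.004, 0.003, -1.0]]
force: [-8.4, -8.9, 11.8]
width: 0.578
```

>>> {"method": "step_arm", "body": {
  "targets": [
    [0,0,0,0,-1,0,30],
    [0,0,0,0,-2,0,30],
    [0,0,0,0,-2,0,30],
    [0,0,0,0,-2,0,30]
  ]
}}

```text
time: 9.22
ee_pos: [0.4854, 0.2671, 0.0205]
eef_rot: [[1.0, 0.006, -0.004], [0.006, -1.0, -0.003], [-0.004, 0.003, -1.0]]
force: [-7.1, -9.2, 11.7]
width: 0.576
```

>>> {"method": "step_arm", "body": {
  "targets": [
    [0,0,0,0,-0.5,0,30],
    [0,0,0,0,-1,0,30],
    [0,0,0,0,-1,0,30]
  ]
}}

```text
time: 9.47
ee_pos: [0.4854, 0.268, 0.0205]
eef_rot: [[1.0, 0.006, -0.004], [0.006, -1.0, -0.003], [-0.004, 0.003, -1.0]]
force: [-7.8, -10.8, 11.8]
width: 0.575
```

>>> {"method": "step_arm", "body": {
  "targets": [
    [0,0,0,0,-0.5,0,30],
    [0,0,0,0,-1,0,30],
    [0,0,0,0,-1,0,30]
  ]
}}

```text
time: 9.72
ee_pos: [0.4855, 0.269, 0.0205]
eef_rot: [[1.0, 0.006, -0.004], [0.006, -1.0, -0.003], [-0.004, 0.003, -1.0]]
force: [-7.7, -11.0, 12.5]
width: 0.576
```

>>> {"method": "step_arm", "body": {
  "targets": [
    [0,0,0,0,-0.5,0,30],
    [0,0,0,0,-1,0,30],
    [0,0,0,0,-1,0,30]
  ]
}}

```text
time: 9.97
ee_pos: [0.4854, 0.2693, 0.0205]
eef_rot: [[1.0, 0.006, -0.004], [0.006, -1.0, -0.004], [-0.004, 0.004, -1.0]]
force: [-6.8, -13.7, 13.6]
width: 0.573
```

>>> {"method": "step_arm", "body": {
  "targets": [
    [0,0,0,0,-0.5,0,30],
    [0,0,0,0,-1,0,30],
    [0,0,0,0,-1,0,30]
  ]
}}

```text
time: 10.22
ee_pos: [0.4854, 0.2694, 0.0205]
eef_rot: [[1.0, 0.006, -0.004], [0.006, -1.0, -0.006], [-0.004, 0.006, -1.0]]
force: [-7.0, -17.7, 14.3]
width: 0.578
```

Both stops are in contact: y stalled at 0.2694 and Fy is rising. I'll ease the downward load, add some x push, and then check.

>>> {"method": "step_arm", "body": {
  "targets": [
    [0,0,0,0.5,0,-0.3,30],
    [0,0,0,1,-0.3,-0.5,30],
    [0,0,0,1.5,-0.5,-0.5,30],
    [0,0,0,2,-0.5,-0.5,30],
    [0,0,0,2,-0.5,-0.5,30],
    [0,0,0,2,-0.5,-0.5,30]
  ]
}}

```text
time: 10.72
ee_pos: [0.4854, 0.2693, 0.0206]
eef_rot: [[1.0, 0.006, -0.009], [0.006, -1.0, -0.007], [-0.009, 0.007, -1.0]]
force: [-12.9, -19.9, 17.6]
width: 0.578
```

>>> {"method": "step_arm", "body": {
  "targets": [
    [0,0,0,0,0,0,30],
    [0,0,0,0,0,0,30],
    [0,0,0,0,0,0,30],
    [0,0,0,0,0,0,30],
    [0,0,0,0,0,0,30],
    [0,0,0,0,0,0,30]
  ]
}}

```text
time: 11.22
ee_pos: [0.4854, 0.2694, 0.0206]
eef_rot: [[1.0, 0.006, -0.009], [0.006, -1.0, -0.007], [-0.009, 0.007, -1.0]]
force: [-12.6, -19.4, 15.7]
width: 0.574
```

```bash
python3 - <<'E'
from h import *
s=env.observe();print(s['time'],np.round(s['ee_pos'],4),np.round(s['force'],1),np.round(s['wrist_torque'],2),np.round(s['eef_rot'],4).tolist(),s['width'])
d=grab('scene');cv2.imwrite('pics/s3.png',cv2.resize(d['frame'][130:260,200:400],(800,520),interpolation=cv2.INTER_CUBIC))
P=cloud(grab('top'));z=P[...,2]
m=(z>.045)&(z<.058)&(P[...,0]>.4)&(P[...,0]<.56)&(P[...,1]>.2)&(P[...,1]<.31)
q=P[m];print(m.sum(),np.percentile(q,[1,50,99],axis=0).round(4).tolist())
E
```

```text
11.2167 [0.4854 0.2694 0.0206] [-12.6 -19.4  15.7] [-3.13  1.52 -0.59] [[0.9999, 0.0063, -0.0086], [0.0063, -1.0, -0.007], [-0.0087, 0.007, -0.9999]] 0.5742662873002586
178 [[0.4414, 0.2458, 0.0471], [0.462, 0.2587, 0.0519], [0.5298, 0.2789, 0.0567]]
```

View pics/s3.png

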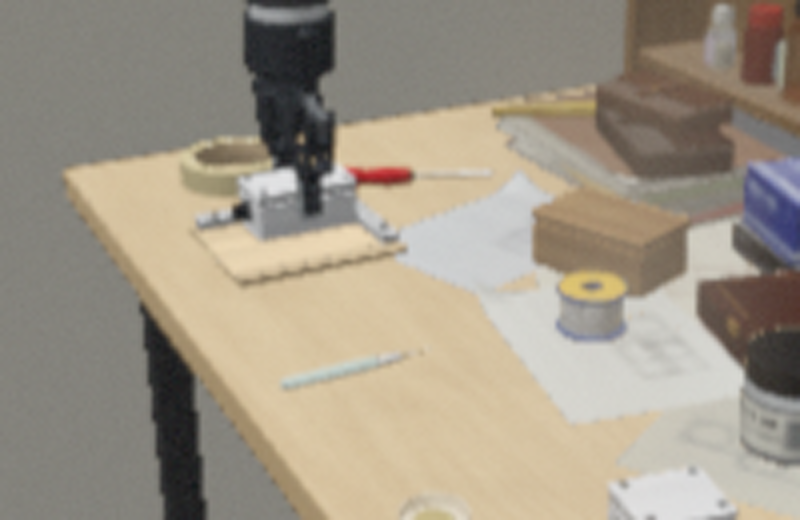

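The housing sits in the corner with its gland at (240,212) in the crop, away from the end stop. The neighbouring objects look undisturbed. The loads are steady at Fx -12.6 N and Fy -19.4 N, tilt is under 0.012 rad and yaw is +0.36°. I'm handing it in.

```bash
python3 - <<'E'
from workcell import env
print(env.close_job()); s=env.observe(); print(s['time'],s['force'],s['ee_pos'])
E
```

```text
the job is handed in; nothing more can be done
None
the job is handed in; nothing more can be done
```

The long housing is lying flat on the jig base, pressed into the corner against both stops and still gripped. I handed the job in at about 11.3 s; no verdict was reported.

I gripped it across its 50 mm width and lowered it onto the base clear of both stops. Then I slid it to the end stop first, and along that into the side stop. The gland points away from the end stop.

**Last checks:**
- **Pressing force:** the wrist force was steady over 0.5 s at about -13 N along x (end stop) and -19 N along y (side stop). The arm stalled at both stops.
- **Alignment:** tool tilt was about 0.011 rad and yaw was +0.36°. The measured jig yaw was between +0.2° and +0.5°.
- **Height and position:** the base made contact at the expected height. Depth readings put the housing's far end at x = 0.530, with the end stop face measured at 0.5295 to 0.5316.
- **Other objects:** those visible in the last picture looked undisturbed. I did not measure them, and the crop left out part of the desk.

**Uncertain:**
- **Force per stop:** I inferred it from the wrist force and the order of contact. It includes some friction from the base, which carried about 16 N.
- **Stop positions:** my two estimates of the stop faces differed by 1 to 2 mm, within the stated calibration error. I relied on the felt contact instead.

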